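# Snug up the glue clamp on the spare hinge

### The arm

A 6-joint arm with a two-finger parallel gripper is mounted at the origin on the work surface. World frame = base frame: x ahead of the robot, y to its left, z up, the work surface at z = 0. Lengths are in mm, angles in rad, forces in N, time in s.
With the tool pointing down it reaches from about 275 to 750 mm from the base axis. Payload 10.2 kg.
Tool frame: the origin (TCP) lies on the centre line of the jaws, within the pads' length; the fingertips stand 8 mm ahead of it and the grasp point (between the pads) lies 11 mm behind it; x points along the fingers, y is the direction in which the jaws open and shut, and the axes are right-handed (so a half turn about x gives the same grasp; the last joint's range is limited). The gripper opens to 85 mm and grips with 20 to 120 N. Pads are 22 mm wide; open, the fingers measure 114 mm over their backs; the gripper's body (76 mm by 85 mm) begins 54 mm behind the grasp point. The pads swing forward as they close: fully open they stand 13 mm farther back than shut.
Start: joints at [-1.535, 0.313, 1.498, -0, 1.331, -0.223], TCP at [134.345, -507.526, 239.294] pointing down, gripper open.
Joint ranges: [-2.94, 2.94], [-0.97, 2.17], [0.19, 2.56], [-1.23, 4.37], [0.02, 3.11], [-2.88, 2.88]. Speed limits (rad/s): [2.39, 2.39, 3.01, 3.14, 3.14, 3.14].

### API

Orientations are given as a unit quaternion [w, x, y, z].
In Python, from rig import ctrl, vision, workorder gives the robot as it stands. The module is installed in compiled form; this text tells all that it offers.
- The arm moves only by the shell command python3 -m jog 'ROWS' [OPENING] [FORCE]. ROWS is JSON, a list that holds one entry, the list of rows, each a list of 6 numbers: the shift along the tool's x, y, z in m, then the turn, a rotation vector about the tool's x, y, z in rad. A call has 1 to 12 rows; each row shifts and turns the commanded pose from where the row before left it, along the tool's axes as they then stand; what a row does not reach is not made up. A row lasts 1/8 s, in which the tool goes at most 62.5 mm and 10.7 degrees, less where a joint would pass 70% of its speed; a pose out of reach is approached as far as the arm can. A call is refused whole if a number of a shift passes 0.0625 or a number of a turn 0.188, either way. A call with a gripper value outside its range is refused whole. OPENING is the closure in counts, from 0 (fully open) to 255 (shut), set as the call begins (- or left out, the last holds). The fingers move at their own pace and stop on an object; FORCE is the grip in N (left out, the last holds). Time passes only in rows, so rows that do not move let the fingers close. It gives the time, the measured TCP pose, the force and the opening at its end, in the units of the state.
- ctrl.sense(): the state, without advancing time (a new reading comes with each control period).
- vision.capture(name): name is "scene" or "top" or "wrist"; returns a dict with "image" (400x640x3 uint8, red, green, blue), "mtx" (3x3 intrinsics, pixels), "R" (3x3) and "t" (3): a world point X has camera coordinates R X + t; the wrist camera has in their place "hand_eye" (4x4, takes a point from camera to tool coordinates, whose origin is the TCP and whose axes are the tool frame's). Camera axes: x right, y down, z forward; pixel columns grow to the right and rows downward; lengths in mm; the calibration is good to about 2 mm. A picture is of the moment at which its call begins: read the wrist's pose just before it. There is no depth.
- workorder.finish_job(): hands the job in, once; it reports no verdict.
The state is a dict: "time_s": time; "joints": joint angles; "dq": joint speeds; "tau": joint torques, N m; "eef_pos": TCP position; "ee_rot": TCP orientation; "force": force on the tool from outside, world axes, zero at the start; "wrist_torque": the same for the moment, N m; "grip_width": opening from 0.0 (shut) to 1.0 (fully open).
Only numpy, scipy, OpenCV 4.12 (cv2) and the standard library are available. Lean on these libraries where they do the work, as an engineer would, in place of code of your own. Each camera call takes 0.05 s, during which the arm holds its last target.

### The job

Two small blue screw clamps stand on the wardrobe's top shelf; one holds the spare steel hinge on its dark wooden block while the glue sets. Turn that clamp's knob clockwise until its pad just touches the hinge (the knob's red end is then at the white mark), then give it an eighth of a turn more, and let go. Do not overtighten it, do not shift the hinge, and leave the other clamp's knob as it is.

Things in the scene. Friction and masses are not known exactly. Their poses are not given: they have to be found in the camera images.
- glue_knob (a joint): Turn of the hinge clamp's knob about its vertical axis, rad, growing clockwise from above (tightening). 0: pad just touches the hinge, red end points at the white mark on the black dial beneath; starts 0.2 to 0.6 below. An eighth turn past touch is 0.785. Stops at -1.2 and 1.8. Friction of 0.08 N m holds it where left; the pad's spring adds up to 0.03 N m. It does not rise or sink.
- glue_knob_grip (a point): Centre of that knob's bar grip, on the turning axis, 137 mm above the shelf. Bar: grey plastic, one end red, 56 mm long, 14 wide (pinch here from above), 32 tall; 19 mm free below it, over a black dial of 84 mm diameter, but for a stem of 16 mm diameter. Turns with the knob: x along the bar to the red end, y across, z up. Blue clamp frame fixed to the shelf.
- hinge: Loose steel butt hinge opened flat on the clamp's dark wooden block (top 40 mm above the shelf): two leaves 34 x 90 mm, 3 mm thick, knuckle of 8 mm diameter between. Origin: underside of the glued leaf at its centre, straight below the knob's axis; x from the second leaf to the glued one, y along the knuckle, z up.
- wood_knob_tip (a point): Red end of the other clamp's knob (a like blue clamp holding a tan board 50 x 140 mm on a pale block), 28 mm from that knob's vertical turning axis, 137 mm above the shelf. Already tightened: leave it alone.

How it is judged (in metres and radians):
On the way:
1. the pad has been brought down to touch the hinge (value of joint glue_knob above 0 rad), for 0.1 s.
At the end, for the whole second after the job is handed in: The hinge clamp's knob rests an eighth of a turn (0.785 rad, give or take 0.22) past touch, the hinge is within 10 mm of where it lay, and the red end of the other clamp's knob is within 10 mm of where it was (value of joint glue_knob between 0.565 and 1.005 rad and not (velocity of joint glue_knob above 0.05 rad/s) and not (velocity of joint glue_knob below -0.05 rad/s) and distance of each of hinge, wood_knob_tip from where it was at the start of the episode below 0.01 m).
It fails at once if the glue clamp is overtightened (more than 1.1 rad past touch) (value of joint glue_knob above 1.1 rad).
It fails at once if the hinge is shifted by more than 10 mm (distance of hinge from where it was at the start of the episode above 0.01 m).
It fails at once if the other clamp's knob is turned (its red end moves more than 10 mm) (distance of wood_knob_tip from where it was at the start of the episode above 0.01 m).
It also fails if it takes over 32 s, if anything falls off the work surface, if the arm or the gripper's body presses on something with over 40 N, if the wrist force passes 120 N, or if a joint passes its speed limit or range.

## Working session

There is one attempt and no reset: what is moved stays moved. The work goes in short steps, Python scripts to look and compute and a shell command to move; the robot and the scene stay as the last step left them, time stands still between calls to the robot, and variables do not carry over. Pictures are saved under pics/ and viewed, and the job is handed in when it is done.

```bash
mkdir -p pics
python3 - <<'E'
from rig import ctrl, vision
import cv2,numpy as np
s=ctrl.sense();print({k:np.round(v,3).tolist() for k,v in s.items()})
for n in("scene","top","wrist"):
    c=vision.capture(n);cv2.imwrite(f"pics/{n}0.png",c["image"][:,:,::-1])
    print(n,{k:np.round(v,3).tolist() for k,v in c.items() if k!="image"})
E
```

```text
{'time_s': 0.0, 'joints': [-1.535, 0.313, 1.498, 0.0, 1.331, -0.223], 'dq': [0.0, 0.001, 0.0, 0.0, -0.001, -0.0], 'tau': [-0.0, -41.227, -25.974, -0.0, 0.004, -0.0], 'eef_pos': [134.34, -507.267, 238.73], 'ee_rot': [0.091, 0.701, 0.092, -0.701], 'force': [-0.558, 0.369, -1.479], 'wrist_torque': [-0.003, 0.009, 0.069], 'grip_width': 0.999}
scene {'mtx': [[418.978, 0.0, 323.695], [0.0, 418.978, 200.794], [0.0, 0.0, 1.0]], 'R': [[-0.576, 0.817, -0.002], [0.559, 0.392, -0.731], [-0.597, -0.422, -0.683]], 't': [300.92, -211.762, 1277.632]}
top {'mtx': [[406.058, 0.0, 318.881], [0.0, 406.058, 201.927], [0.0, 0.0, 1.0]], 'R': [[0.021, -0.999, 0.041], [-0.998, -0.024, -0.065], [0.066, -0.039, -0.997]], 't': [-26.9, 561.281, 799.031]}
wrist {'mtx': [[287.293, 0.0, 320.563], [0.0, 287.293, 196.459], [0.0, 0.0, 1.0]], 'hand_eye': [[0.001, -0.286, 0.958, -135.318], [1.0, 0.0, -0.001, 0.053], [-0.0, 0.958, 0.286, -72.755], [0.0, 0.0, 0.0, 1.0]]}
```

View pics/scene0.png

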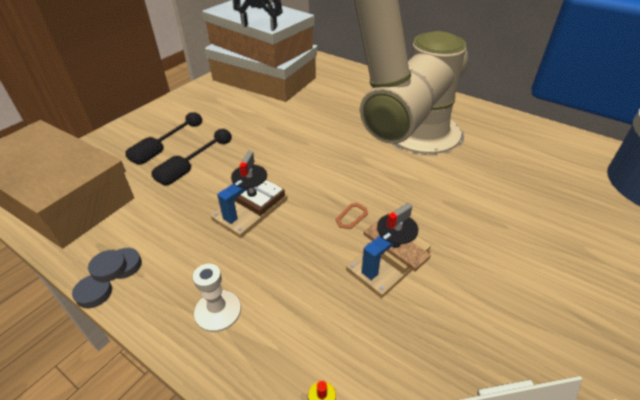

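View pics/top0.png

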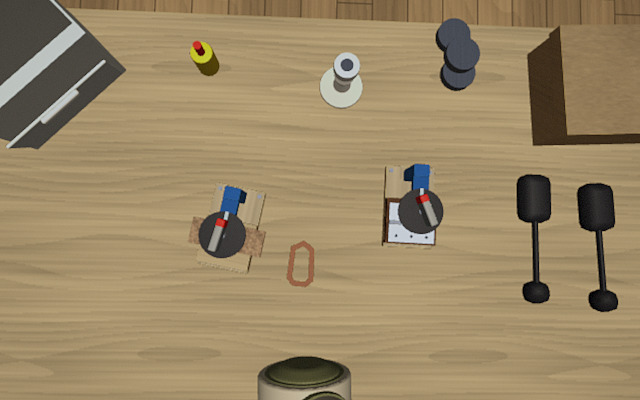

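View pics/wrist0.png

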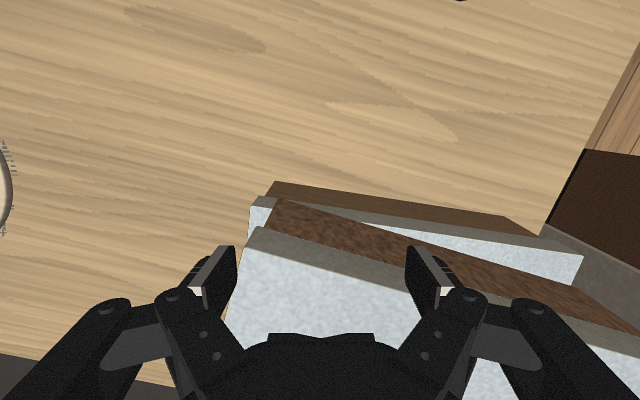

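The top view shows the hinge clamp at about (420,210) with its red end near (422,195). The other clamp is at (222,235). I'll zoom in and measure.

```bash
cat > h.py <<'E'
import numpy as np,cv2
from rig import ctrl,vision
from scipy.spatial.transform import Rotation as Ro
def cam(n):
    s=ctrl.sense();c=vision.capture(n)
    if n=="wrist":
        w,x,y,z=s["ee_rot"];Rt=Ro.from_quat([x,y,z,w]).as_matrix()
        H=np.array(c["hand_eye"]);A=Rt@H[:3,:3];o=Rt@H[:3,3]+np.array(s["eef_pos"])
        c["R"]=A.T;c["t"]=-A.T@o
    return c
def ray(c,p):
    R=np.array(c["R"]);o=-R.T@np.array(c["t"]);K=np.array(c["mtx"])
    return o,R.T@np.linalg.solve(K,[p[0],p[1],1.])
def plane(c,p,z):
    o,d=ray(c,p);return o+d*(z-o[2])/d[2]
def tri(rs):
    A=0;b=0
    for o,d in rs:
        d=d/np.linalg.norm(d);P=np.eye(3)-np.outer(d,d);A=A+P;b=b+P@o
    return np.linalg.solve(A,b)
def proj(c,X):
    q=np.array(c["mtx"])@(np.array(c["R"])@X+np.array(c["t"]));return q[:2]/q[2]
def reds(c):
    h=cv2.cvtColor(c["image"],cv2.COLOR_RGB2HSV)
    m=((h[...,1]>170)&(h[...,2]>100)&((h[...,0]<8)|(h[...,0]>172))).astype(np.uint8)
    n,l,st,ce=cv2.connectedComponentsWithStats(m)
    return [(ce[i].round(1),int(st[i,4])) for i in range(1,n) if st[i,4]>8]
E
python3 - <<'E'
from h import *
for n,(x,y) in dict(top=(420,205),scene=(250,180)).items():
    c=cam(n);print(n,reds(c))
    im=c["image"][y-50:y+50,x-65:x+65,::-1]
    cv2.imwrite(f"pics/{n}_z.png",cv2.resize(im,None,fx=6,fy=6,interpolation=cv2.INTER_CUBIC))
    for q,a in reds(c): print(q,plane(c,q,137).round(1),plane(c,q,153).round(1))
E
```

```text
top [(array([196.9,  45. ]), 57), (array([423.9, 197.8]), 57), (array([220.3, 222.1]), 67)]
[196.9  45. ] [823.1 209.  137. ] [815.9 204.6 153. ]
[423.9 197.8] [ 565.5 -192.5  137. ] [ 564.2 -187.7  153. ]
[220.3 222.1] [515.6 157.2 137. ] [515.5 154.  153. ]
scene [(array([243. , 168.6]), 87), (array([391.6, 219.6]), 115), (array([321.6, 388.9]), 122)]
[243.  168.6] [ 563.7 -189.2  137. ] [ 577.2 -173.6  153. ]
[391.6 219.6] [514.3 155.6 137. ] [529.2 161.6 153. ]
[321.6 388.9] [856.9 232.6 137. ] [862.3 236.6 153. ]
```

View pics/top_z.png

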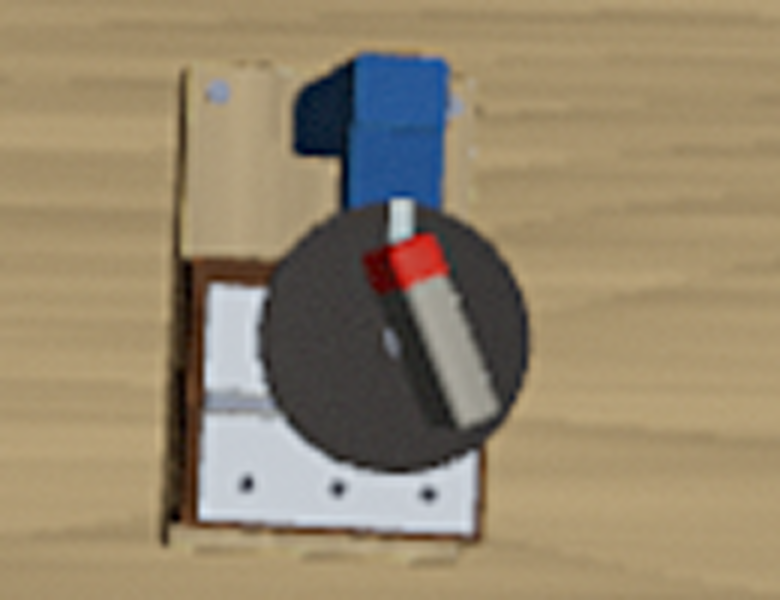

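View pics/scene_z.png

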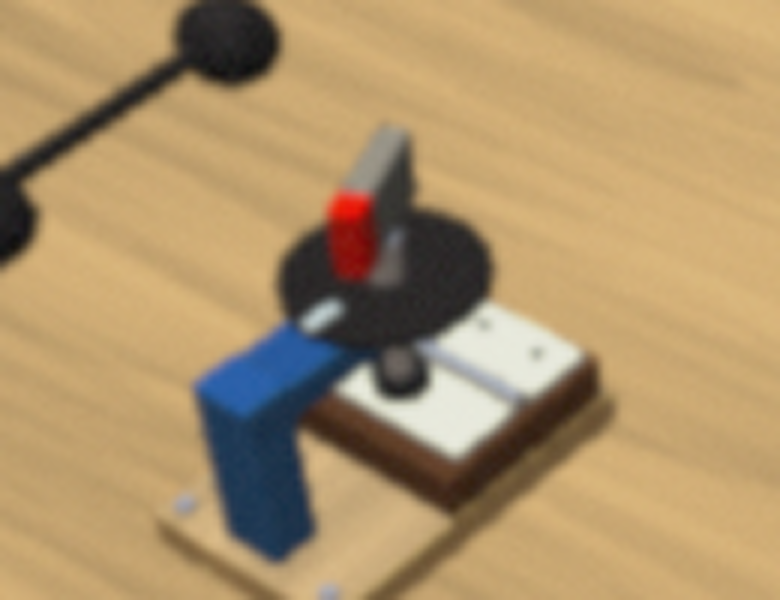

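The top crop shows the bar's top face running from red (409,244) to grey (478,420). The dial centre is near (395,338) and the white mark near (402,220). Now casting these onto their planes.

Run:
```python
from h import *
c=cam("top")
f=lambda x,y:((x+.5)/6-.5+355,(y+.5)/6-.5+155)
r=plane(c,f(411,246),153);g=plane(c,f(477,418),153)
print("red",r,"grey",g,"len",np.linalg.norm(r-g),"mid",(r+g)/2)
d=(r-g)[:2];print("bar ang",np.arctan2(d[1],d[0]))
dc=plane(c,f(395,338),102);m=plane(c,f(402,218),102);print("dial",dc,"mark",m,np.linalg.norm(m-dc))
print("dial diam",np.linalg.norm(plane(c,f(260,338),102)-plane(c,f(530,338),102)))
mid=((r+g)/2)
for o in((dc+0),mid):
    e=(m-o)[:2];print("mark ang",np.arctan2(e[1],e[0]))
s=ctrl.sense();w,x,y,z=s["ee_rot"];print(Ro.from_quat([x,y,z,w]).as_matrix().round(3))
sc=cam("scene")
fs=lambda x,y:((x+.5)/6-.5+185,(y+.5)/6-.5+130)
for a,b,n in((f(411,246),fs(352,197),"red"),(f(477,418),fs(393,128),"grey")):
    print(n,tri([ray(c,a),ray(sc,b)]))
```

```text
red [ 567.9319428  -186.25922672  153.        ] grey [ 519.61809124 -205.32812715  153.        ] len 51.94084342983711 mid [ 543.77501702 -195.79367694  153.        ]
bar ang 0.37591874910808687
dial [ 544.22936588 -196.72729651  102.        ] mark [ 580.91402634 -198.71320172  102.        ] 36.73837411559778
dial diam 82.99753460304787
mark ang -0.054081696860573826
mark ang -0.07844940287787257
[[-0.     0.256 -0.967]
 [ 0.001 -0.967 -0.256]
 [-1.    -0.    -0.   ]]
red [ 566.6493177  -183.34638361  159.08561978]
grey [ 519.69134293 -205.8087059   151.77434507]
```

The two views agree: the axis is at about (544,-196) and the bar is 52 mm long as measured (given as 56). The bar angle is 0.376 and the mark is at about -0.06, so the knob reads about -0.44. I'll travel to a hover above the knob.

```bash
python3 -m jog '[[[0,-0.0163,-0.0397,0,0,0],[0,-0.0163,-0.0397,0,0,0],[0,-0.0163,-0.0397,0,0,0],[0,-0.0163,-0.0397,0,0,0],[0,-0.0163,-0.0397,0,0,0],[0,-0.0163,-0.0397,0,0,0],[0,-0.0163,-0.0397,0,0,0],[0,-0.0163,-0.0397,0,0,0],[0,-0.0163,-0.0397,0,0,0],[0,-0.0163,-0.0397,0,0,0],[0,-0.0163,-0.0397,0,0,0],[0,-0.0163,-0.0397,0,0,0]]]' 0 40
python3 -m jog '[[[0,0,0,-0.117,0,0],[0,0,0,0,0,0],[0,0,0,0,0,0]]]'
python3 - <<'E'
from h import *
s=ctrl.sense();w,x,y,z=s["ee_rot"];Rt=Ro.from_quat([x,y,z,w]).as_matrix();print(Rt.round(3),s["joints"],s["eef_pos"],s["force"])
c=cam("wrist");cv2.imwrite("pics/w1.png",c["image"][:,:,::-1]);print(reds(c))
print(proj(c,np.array([544,-196,153.])),proj(c,np.array([568,-186,153.])),proj(c,np.array([519.6,-205.3,153])))
c=cam("top");cv2.imwrite("pics/t1.png",c["image"][:,:,::-1])
E
```

```text
time_s: 1.85
eef_pos: [545.9, -195.5, 239.3]
ee_rot: [-0.091, -0.701, -0.091, 0.701]
force: [0.4, -0.5, 0.2]
grip_width: 1.001
time_s: 2.22
eef_pos: [544.6, -196.8, 239.3]
ee_rot: [-0.131, -0.695, -0.131, 0.695]
force: [-0.1, -0.3, -0.8]
grip_width: 0.997
[[-0.     0.364 -0.931]
 [-0.    -0.931 -0.364]
 [-1.     0.     0.   ]] [-5.49046482e-01  4.33047148e-01  1.32690643e+00 -3.21530693e-05
  1.38165926e+00  6.48763260e-01] [ 544.56775379 -196.83373823  239.33891669] [-0.11911124 -0.27891995 -0.75387096]
[(array([319.6, 177.2]), 297)]
[319.48185224 204.67074984] [318.72924596 173.24995874] [319.23613411 234.28289283]
```

```bash
ls pics
```

```text
scene0.png
scene_z.png
t1.png
top0.png
top_z.png
w1.png
wrist0.png
```

View pics/w1.png

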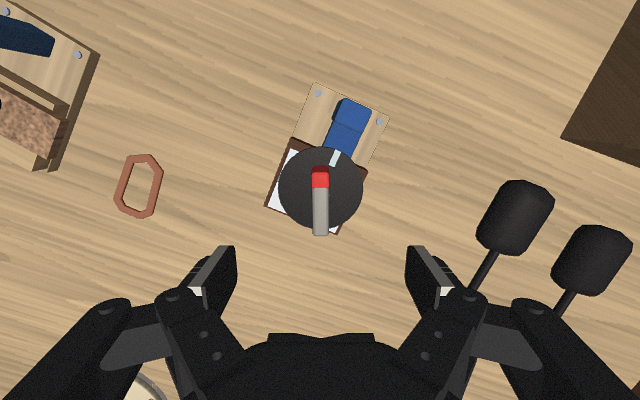

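The wrist view shows the bar upright at column 320 between the open jaws, with its red end up at (320,177). The white mark is at (334,158). I'll refine the mark and bar angles from here.

Run:
```python
from h import *
c=cam("wrist");im=c["image"].astype(int)
sub=np.zeros(im.shape[:2],bool);sub[140:240,270:370]=1
sat=im.max(2)-im.min(2);v=im.max(2)
dark=(sub&(v<75)&(sat<15)).astype(np.uint8)
cn=max(cv2.findContours(dark,0,1)[0],key=cv2.contourArea)
hull=cv2.convexHull(cn);print("dial ellipse",cv2.fitEllipse(cn), cv2.minEnclosingCircle(cn))
h=cv2.cvtColor(c["image"],cv2.COLOR_RGB2HSV)
mk=(sub&(v>180)&(sat<30)).astype(np.uint8);n,l,st,ce=cv2.connectedComponentsWithStats(mk)
for i in range(1,n):
    if st[i,4]>5: print(st[i],ce[i],plane(c,ce[i],102))
gr=(sub&(v>110)&(v<180)&(sat<35)).astype(np.uint8);n,l,st,ce=cv2.connectedComponentsWithStats(gr)
for i in range(1,n):
    if st[i,4]>30: print("grey",st[i],ce[i])
ell=cv2.fitEllipse(cn);print(plane(c,ell[0],102))
g=plane(c,(320,235),153);r=plane(c,(320,172),153);print(r,g)
cv2.imwrite("pics/w1z.png",cv2.resize(c["image"][140:240,265:375,::-1],None,fx=6,fy=6,interpolation=cv2.INTER_CUBIC))
```

```text
dial ellipse ((319.9762268066406, 187.2389373779297), (73.61409759521484, 84.37860107421875), 95.52173614501953) ((320.0322570800781, 186.8709716796875), 42.45256042480469)
[283 149  15  18  82] [289.87804878 155.08536585] [ 564.1699695  -157.77841102  102.        ]
[329 150  12  17 104] [334.27884615 157.91346154] [ 577.07827696 -198.05599494  102.        ]
[270 181  16  32 206] [275.62621359 199.76699029] [ 517.13396586 -159.55587942  102.        ]
[329 226   9   7  33] [333.21212121 229.18181818] [ 508.79692681 -224.73826514  102.        ]
grey [312 188  16  48 719] [319.9930459  211.47148818]
[ 545.22260508 -195.90069767  102.        ]
[ 569.28849379 -186.63409607  153.        ] [ 519.21763668 -206.24281425  153.        ]
```

View pics/w1z.png

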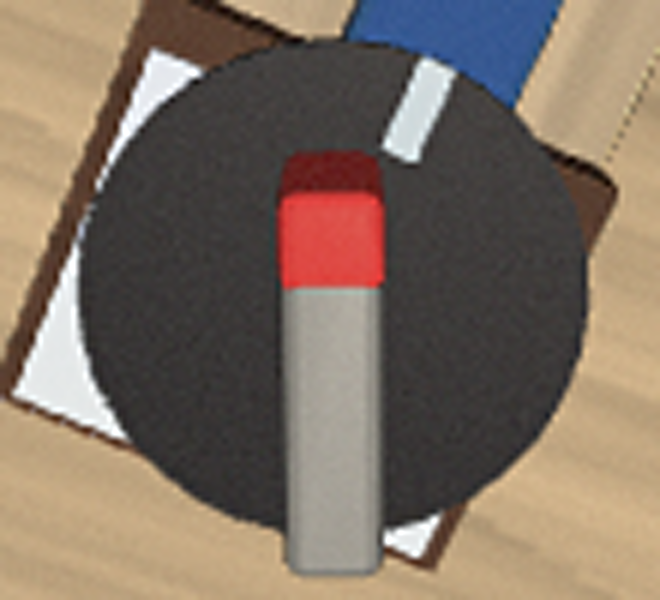

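The refined mark angle is -0.068 and the bar angle 0.373, so the total turn is about 1.226 rad clockwise. I'll descend 111 mm and close.

```bash
python3 -m jog '[[[0.037,0,0,0,0,0],[0.037,0,0,0,0,0],[0.037,0,0,0,0,0],[0,0,0,0,0,0],[0,0,0,0,0,0]]]' 
python3 -m jog '[[[0,0,0,0,0,0],[0,0,0,0,0,0],[0,0,0,0,0,0],[0,0,0,0,0,0],[0,0,0,0,0,0],[0,0,0,0,0,0],[0,0,0,0,0,0],[0,0,0,0,0,0]]]' 255 50
python3 - <<'E'
from h import *
c=cam("wrist");cv2.imwrite("pics/w2.png",c["image"][:,:,::-1]);print(ctrl.sense()["wrist_torque"])
E
```

```text
time_s: 3.0
eef_pos: [545.4, -197.0, 130.0]
ee_rot: [0.132, 0.695, 0.131, -0.694]
force: [0.0, -0.7, 1.0]
grip_width: 0.994
time_s: 4.0
eef_pos: [544.8, -196.3, 128.6]
ee_rot: [-0.132, -0.695, -0.132, 0.695]
force: [-1.2, 2.7, 6.1]
grip_width: 0.156
[0.46913033 0.3779974  0.01258125]
```

View pics/w2.png

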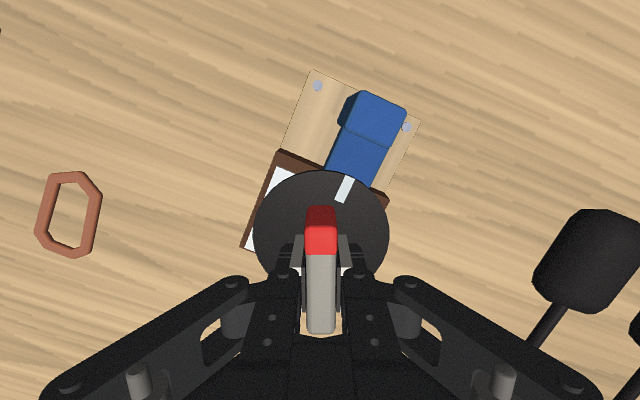

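The jaws hold the bar (width 0.156, about 13 mm) with low forces. Now turning clockwise, which is positive about tool x, in two parts.

```bash
python3 -m jog '[[[0,0,0,0.12,0,0],[0,0,0,0.12,0,0],[0,0,0,0.12,0,0],[0,0,0,0.12,0,0],[0,0,0,0.12,0,0],[0,0,0,0.12,0,0],[0,0,0,0,0,0],[0,0,0,0,0,0]]]'
python3 - <<'E'
from h import *
s=ctrl.sense();w,x,y,z=s["ee_rot"];R=Ro.from_quat([x,y,z,w]).as_matrix();print(np.arctan2(-R[1,2],-R[0,2]),s["wrist_torque"],s["force"])
c=cam("wrist");cv2.imwrite("pics/w3.png",c["image"][:,:,::-1])
E
```

```text
time_s: 5.05
eef_pos: [544.8, -197.4, 128.6]
ee_rot: [-0.12, 0.697, -0.121, -0.697]
force: [-2.7, -3.8, 2.8]
grip_width: 0.156
-0.3418555947988685 [-0.67956528  0.45739809 -0.00419713] [-2.68008379 -3.78778195  2.7675173 ]
```

View pics/w3.png

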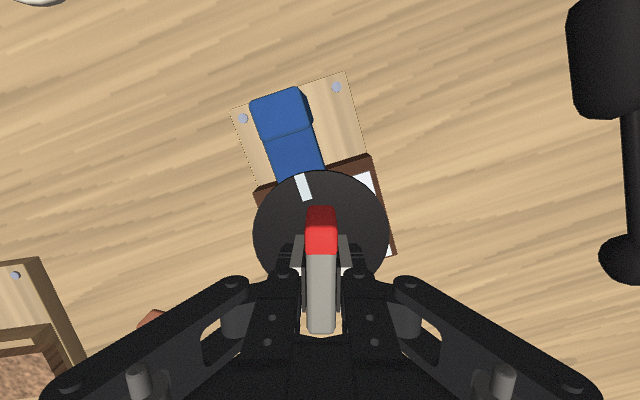

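The bar followed the jaws: it is still upright at column 320, and the mark at (303,187) is now to the left of the red end. The knob reads about +0.27, with 0.51 still to turn.

```bash
python3 -m jog '[[[0,0,0,0.1,0,0],[0,0,0,0.1,0,0],[0,0,0,0.1,0,0],[0,0,0,0.1,0,0],[0,0,0,0.11,0,0],[0,0,0,0,0,0],[0,0,0,0,0,0],[0,0,0,0,0,0]]]'
python3 - <<'E'
from h import *
s=ctrl.sense();w,x,y,z=s["ee_rot"];R=Ro.from_quat([x,y,z,w]).as_matrix();a=np.arctan2(-R[1,2],-R[0,2]);print(a,-0.068-a,s["wrist_torque"],s["force"])
c=cam("wrist");cv2.imwrite("pics/w4.png",c["image"][:,:,::-1])
E
```

```text
time_s: 6.1
eef_pos: [544.4, -198.1, 128.6]
ee_rot: [-0.291, 0.644, -0.293, -0.644]
force: [-7.0, -7.9, 5.0]
grip_width: 0.157
-0.8519072531522411 0.7839072531522411 [-1.20357941  0.89380575 -0.05412464] [-6.9968337  -7.91396003  5.02229654]
```

View pics/w4.png

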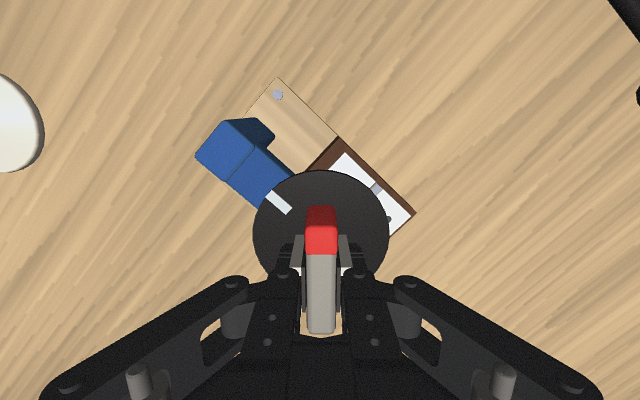

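The bar is at -0.85, so the knob reads about 0.784. I'll open, settle, and rise.

```bash
python3 -m jog '[[[0,0,0,0,0,0],[0,0,0,0,0,0],[0,0,0,0,0,0],[0,0,0,0,0,0],[0,0,0,0,0,0],[0,0,0,0,0,0],[0,0,0,0,0,0],[0,0,0,0,0,0]]]' 0 
python3 -m jog '[[[-0.03,0,0,0,0,0],[-0.04,0,0,0,0,0],[-0.04,0,0,0,0,0],[0,0,0,0,0,0],[0,0,0,0,0,0],[0,0,0,0,0,0]]]'
python3 - <<'E'
from h import *
s=ctrl.sense();w,x,y,z=s["ee_rot"];R=Ro.from_quat([x,y,z,w]).as_matrix();a=np.arctan2(-R[1,2],-R[0,2]);print(a)
c=cam("wrist");im=c["image"].astype(int)
cv2.imwrite("pics/w5.png",c["image"][:,:,::-1])
sub=np.zeros(im.shape[:2],bool);sub[140:250,270:370]=1
sat=im.max(2)-im.min(2);v=im.max(2)
ys,xs=np.where(sub&(v>180)&(sat<30)&(np.hypot(*np.mgrid[-187:213,-320:320])<45))
print("white px",len(xs))
gr=(sub&(v>110)&(v<180)&(sat<35)).astype(np.uint8);n,l,st,ce=cv2.connectedComponentsWithStats(gr)
i=1+st[1:,4].argmax();r=max(reds(c),key=lambda q:q[1])[0];print(ce[i],r)
A=plane(c,ce[i],153);B=plane(c,r,150);print(A,B,"bar ang",np.arctan2(*(B-A)[1::-1]))
cv2.imwrite("pics/w5z.png",cv2.resize(c["image"][140:240,265:375,::-1],None,fx=6,fy=6,interpolation=cv2.INTER_CUBIC))
for n in("top","scene"):
    c=cam(n);print(n,reds(c));cv2.imwrite(f"pics/{n}5.png",c["image"][:,:,::-1])
E
```

```text
time_s: 7.15
eef_pos: [544.8, -196.5, 128.3]
ee_rot: [-0.293, 0.644, -0.293, -0.644]
force: [-0.1, 0.4, 0.6]
grip_width: 1.001
time_s: 7.9
eef_pos: [544.5, -196.3, 237.1]
ee_rot: [0.293, -0.643, 0.293, 0.644]
force: [-1.5, 0.5, -0.8]
grip_width: 1.003
-0.8542321057194201
white px 172
[321.99165508 211.46731572] [321.9 178.5]
[ 539.91572985 -192.84071154  153.        ] [ 557.50529671 -212.88018309  150.        ] bar ang -0.8504131608091939
top [(array([196.8,  45. ]), 56), (array([438. , 201.3]), 52), (array([220.3, 222.1]), 67)]
scene [(array([236.8, 163.5]), 64), (array([391.6, 219.6]), 118), (array([321.5, 388.8]), 121)]
```

View pics/w5z.png

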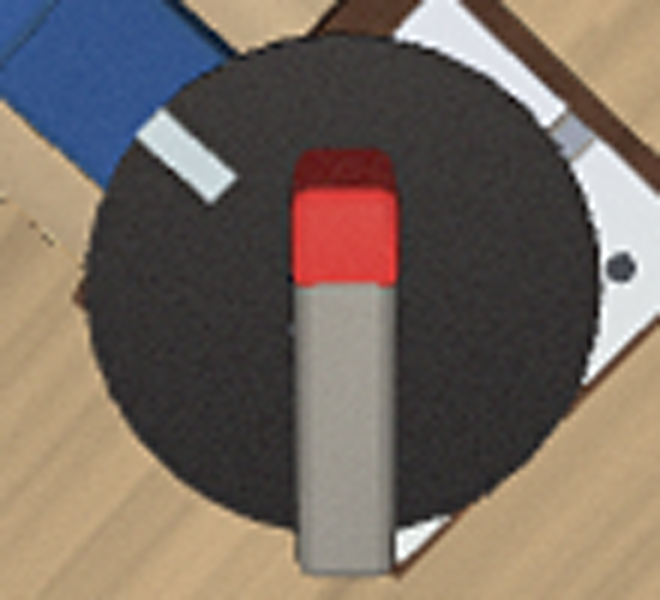

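View pics/scene5.png

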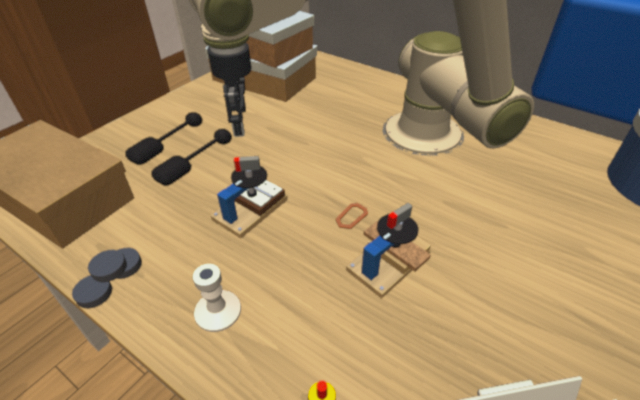

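The released bar stays at -0.85, with the white mark at about 45° to the left of the red end, so the knob reads about 0.78. The hinge lies as before, and the other clamp's red end is at the same pixels, (220.3,222.1) and (391.6,219.6). Handing in.

```bash
python3 -c "
from rig import workorder
print(workorder.finish_job())"
```

```text
the job is handed in; nothing more can be done
None
```

I turned the hinge clamp's knob clockwise from about -0.44 rad, through touch, to about +0.78 rad. I then let go, raised the gripper clear, and handed the job in at about 8 s.

- **Knob:** after release, the bar measured -0.85 rad and the white mark -0.068 rad. That puts the knob at 0.78 rad past touch, against the target of 0.785 ± 0.22. It did not spring back when released.
- **Hinge:** it looks unmoved by eye in the last pictures; I did not measure its position separately.
- **Other clamp:** its red end is at the same pixels as at the start in both fixed views.
- **Forces:** those I read between moves stayed at about 12 N or less.

No check failed. One measurement disagreed slightly: triangulating the bar's red end across two views gave a height about 6 mm above the expected 153 mm. I put that down to picking the corner by eye and used the plane-cast positions, which the wrist camera confirmed to within about 1.5 mm.

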